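# Dose the open fly vial

### The job

Slide the vial carriage along its rail until the one unplugged, open vial stands centred under the dispenser's nozzle. Then press the dispenser's plunger down through its soft first stop to the stiff second stop, keep it fully down for about a second, and let it rise all the way up again. Press out nothing before the open vial is under the nozzle, leave the vial centred there, and do not knock over or shove the things standing around.

Things in the scene. Friction and masses are not known exactly. Their poses are not given: they have to be found in the camera images.
- station: Fixed dosing station: aluminium rail 60 x 360 x 12 mm with the vial carriage on it, and an amber bottle (86 mm across) with a white dispenser behind the rail. Origin on the bench straight below the nozzle; z up, y along the rail in the carriage's positive direction, x from nozzle to bottle. Bottle and plunger axis at x = 85 mm; the rail spans y = -250 to 110 mm.
- nozzle (a point): Tip of the dispenser's nozzle, 128 mm above the bench: the 6 mm steel lower end of a white spout 9 mm thick, which runs level at 172 mm height from the bottle to above this point, then straight down. Axes as station. The station's x axis points back towards the robot, within 0.3 rad of world -x.
- open_mouth (a point): Centre of the mouth of the open glass vial (28 mm across, 2 mm wall), the only one on the carriage without a white plug; rim 100 mm above the bench. It starts 40 to 100 mm from the nozzle, towards the station's -y. Three plugged vials, tops 112 mm above the bench, share the row: one 36 mm away towards +y, two 36 and 72 mm away towards -y.
- grip_post (a point): Upright flat aluminium post at the carriage's -y end, for moving it: 12 mm thick along the rail, 24 mm wide across it, its top 155 mm above the bench, 43 mm higher than the plugs. The point is the centre of the top face. 125 mm from the open vial's axis, 53 mm from the nearest plugged one's.
- carriage (a joint): Sliding of the carriage along the rail in m, 0 to 0.15, growing towards +y of the station; at 0.10 the open vial is exactly under the nozzle. There is no catch there: rail friction of about 2 N keeps the carriage where it is left.
- plunger_top (a point): Centre of the top face of the plunger's round black push button (40 mm across, 13 mm thick) on top of the dispenser. 255 mm above the bench when fully up, 231 mm at the first stop, 221 mm at the second stop. Axes as the station's.
- plunger (a joint): Soft first stroke of the plunger in m: 0 up, 0.024 at the first stop. The spring takes 1.5 N at the top to 4.5 N at the stop.
- collar (a joint): Stiff second stroke beyond the first stop, in m: 0 up, 0.010 at the second stop, where it ends hard. The grey sleeve under the button then sinks with the button. It starts to move at about 7.5 N and takes about 13.5 N at its end. Both springs lift the plunger fully when it is let go.
- jar: Loose bystander: white ceramic cup, 64 mm across, 85 mm tall, standing beside the rail; origin at the centre of its underside.
- pin_box: Loose bystander: low open clear box of pins, 75 x 115 x 35 mm; origin at the centre of its underside.
- vial_tray: Loose bystander: white tray full of plugged vials, 115 x 155 mm, 99 mm tall; origin at the centre of its underside.

How it is judged:
On the way, in this order (a step that is already met when the one before it is completed fails the run):
1. the open vial stands under the nozzle, within 9 mm (horizontal distance between open_mouth and nozzle below 0.009 m), for 0.3 s.
2. the plunger is at its second stop and kept there, the open vial under the nozzle (value of joint plunger above 0.0205 m and value of joint collar above 0.008 m and horizontal distance between open_mouth and nozzle below 0.009 m), for 0.5 s.
3. the plunger has risen fully again (value of joint plunger below 0.003 m and value of joint collar below 0.002 m), for 0.2 s.
At the end, for the whole second after the job is handed in: The open vial's axis is within 9 mm of the nozzle's, the plunger is fully up (within 3 mm in its soft stroke, 2 mm in its stiff one), and the things around are at rest (all of step 3 and horizontal distance between open_mouth and nozzle below 0.009 m and linear speed of each of jar, pin_box, vial_tray below 0.02 m/s); the robot touches nothing.
It fails at once if the plunger is pressed (over 10 mm) while the open vial is not under the nozzle (over 12 mm off) (horizontal distance between open_mouth and nozzle above 0.012 m and (value of joint plunger above 0.01 m or value of joint collar above 0.004 m)).
It fails at once if a thing standing around is shoved (over 30 mm) or tipped (over 0.4 rad) (distance of any of jar, pin_box, vial_tray from where it was at the start of the episode above 0.03 m or angle between any of jar, pin_box, vial_tray's own z axis and vertical above 0.4 rad).
It also fails if it takes over 50 s, if anything falls off the work surface, if the arm or the gripper's body presses on something with over 40 N, if the wrist force passes 120 N, or if a joint passes its speed limit or range.

### The arm

A 7-joint arm with a two-finger parallel gripper is mounted at the origin on the work surface. World frame = base frame: x ahead of the robot, y to its left, z up, the work surface at z = 0. Lengths are in m, angles in rad, forces in N, time in s.
With the tool pointing down it reaches from about 0.35 to 0.9 m from the base axis. Payload 7.2 kg.
Tool frame: the origin (TCP) lies at the very end of the fingers, on their centre line; the grasp point (between the pads) lies 19 mm behind it; z points along the fingers, y is the line along which they close (so a half turn about z gives the same grasp; the last joint's range is limited). The gripper opens to 85 mm and grips with 20 to 120 N. Pads are 22 mm wide; open, the fingers measure 114 mm over their backs; the gripper's body (76 mm by 85 mm) begins 54 mm behind the grasp point. The pads swing forward as they close: fully open they stand 13 mm farther back than shut.
Start: joints at [-1.413, 0.411, -0.013, 1.596, 0.006, 1.134, -0.082], TCP at [0.14, 0.609, 0.231] pointing down, gripper open.
Joint ranges: [-2.95, 2.95], [-0.29, 1.99], [-1.47, 1.44], [0.14, 2.54], [-1.03, 4.17], [0.13, 1.85], [-2.86, 2.86]. Speed limits (rad/s): [2.39, 2.39, 3.01, 3.01, 3.14, 3.14, 3.14].

### API

Orientations are given as a rotation vector (axis times angle).
In Python, from cell import r, imaging gives the robot as it stands.
- The arm moves only by the tool apply_moves, never from a script. Its argument "steps" is a list that holds one entry, the list of rows, each a list of 7 numbers: the shift along the world's x, y, z in shares of 60 cm (1.0 is 60 cm), then the turn, a rotation vector about the world's x, y, z in normalised numbers (1 is 180 degrees), then the opening, from -1 (shut) to 1 (fully open). A call has 1 to 12 rows; each row is the pose to reach, as a shift and turn from the pose commanded when the call began; what a row does not reach only later rows make up. A row lasts 1/8 s, in which the tool goes at most 62.5 mm and 10.7 degrees, less where a joint would pass 70% of its speed; a pose out of reach is approached as far as the arm can. No shift or turn number may pass 1 either way. A call with a gripper value outside its range is refused whole. The fingers move at their own pace and stop on an object; the grip force is fixed at half the most. Time passes only in rows, so rows that repeat a pose let the fingers close. It gives the time, the measured TCP pose, the force, the opening and the grip force at its end, in the units of the state.
- r.read_state(): the state, without advancing time (a new reading comes with each control period).
- imaging.capture(name): name is "scene" or "top" or "wrist"; returns the picture (400x640x3 uint8, red, green, blue); there is no depth.
- imaging.get_calibration(name): a dict with "intrinsics" (3x3 intrinsics, pixels), "cam_to_world" (4x4, takes a point from camera to world coordinates); the wrist camera has in their place "tool_from_camera" (4x4, takes a point from camera to tool coordinates, whose origin is the TCP and whose axes are the flange's). Camera axes: x right, y up, looking along -z (the intrinsics and any distortion apply to the point x, -y, -z); pixel columns grow to the right and rows downward; lengths in m; the calibration is good to about 2 mm. A picture is of the moment at which its call begins: read the wrist's pose just before it. get_calibration takes no time and is no camera call.
- r.close_job(): hands the job in; it is judged then, once.
The state is a dict: "time_s": time; "joint_pos": joint angles; "dq": joint speeds; "joint_torque": joint torques, N m; "eef_pos": TCP position; "ee_rot": TCP orientation; "ft_force": force on the tool from outside, world axes, zero at the start; "ft_torque": the same for the moment, N m; "grip_width": finger opening in m; "grasp_force": force on a finger pad.
Only numpy, scipy, OpenCV 4.12 (cv2) and the standard library are available. Lean on these libraries where they do the work, as an engineer would, in place of code of your own. Each camera call takes 0.05 s, during which the arm holds its last target. There are 200 camera calls.

## Working session

There is one attempt and no reset: what is moved stays moved. The work goes in short steps, Python scripts to look and compute and a tool call to move; the robot and the scene stay as the last step left them, time stands still between calls to the robot, and variables do not carry over. Pictures are saved under pics/ and viewed, at most 10 in all, crops included, and the job is handed in when it is done.

Besides the shell and the picture viewer there is one more tool, called after "Emit:" by a JSON object that holds its "method" and its "body". apply_moves: Moves the arm, as the interface text tells. Its arguments: {"type":"object","properties":{"steps":{"type":"array","items":{"type":"array","items":{"type":"array","items":{"type":"number"}}}}},"required":["steps"]}

```bash
ls; mkdir -p pics; python3 - <<'E'
from cell import r, imaging
import cv2,numpy as np
for n in("scene","top"):
    im=imaging.capture(n);cv2.imwrite(f"pics/{n}0.png",im[:,:,::-1])
    c=imaging.get_calibration(n);print(n,{k:np.round(v,4).tolist() if not isinstance(v,str) else v for k,v in c.items()})
print(imaging.get_calibration("wrist"))
s=r.read_state();print(s)
E
```

```text
pics
scene {'intrinsics': [[430.0411, 0.0, 326.5059], [0.0, 430.0411, 201.1436], [0.0, 0.0, 1.0]], 'cam_to_world': [[0.7495, -0.4305, 0.5029, 1.1659], [0.6617, 0.511, -0.5487, -0.7284], [-0.0208, 0.744, 0.6678, 0.9173], [0.0, 0.0, 0.0, 1.0]]}
top {'intrinsics': [[429.317, 0.0, 314.3906], [0.0, 429.317, 204.2874], [0.0, 0.0, 1.0]], 'cam_to_world': [[0.006, 0.9931, -0.1169, 0.475], [-0.9998, 0.0082, 0.0181, -0.1031], [0.0189, 0.1168, 0.993, 1.2565], [0.0, 0.0, 0.0, 1.0]]}
{'intrinsics': array([[304.24155632,   0.        , 317.13155559],
       [  0.        , 304.24155632, 197.5553622 ],
       [  0.        ,   0.        ,   1.        ]]), 'tool_from_camera': array([[-2.64407813e-04,  9.55793475e-01,  2.94038710e-01,
         7.49613835e-02],
       [ 9.99999680e-01,  4.74911292e-04, -6.44504887e-04,
        -5.72769538e-04],
       [-7.55655869e-04,  2.94038445e-01, -9.55793294e-01,
        -1.42940991e-01],
       [ 0.00000000e+00,  0.00000000e+00,  0.00000000e+00,
         1.00000000e+00]])}
{'time_s': 0.1, 'joint_pos': array([-1.41320261,  0.41187219, -0.01269742,  1.59695136,  0.00558903,
        1.13431742, -0.08223833]), 'dq': array([-1.02132328e-03, -2.67193525e-03, -5.06775505e-05, -2.61726346e-03,
        2.35848355e-04,  7.27713511e-06, -4.67773512e-04]), 'joint_torque': array([ 3.24673412e-03, -6.01833987e+01,  6.84001911e-01, -3.00083756e+01,
        1.37459606e-02,  6.42836443e-03,  5.04744321e-05]), 'eef_pos': array([0.13986654, 0.60868677, 0.23050835]), 'ee_rot': array([-3.53965477e-01, -3.12151893e+00,  2.37391939e-03]), 'ft_force': array([ 0.37293676,  0.0443784 , -0.31418404]), 'ft_torque': array([-0.03844792, -0.00888138,  0.0511141 ]), 'grasp_force': 0.0, 'grip_width': 0.08541361428018673}
```

View pics/scene0.png

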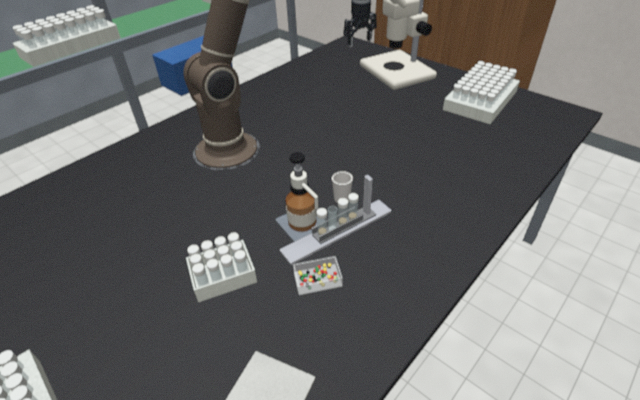

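View pics/top0.png

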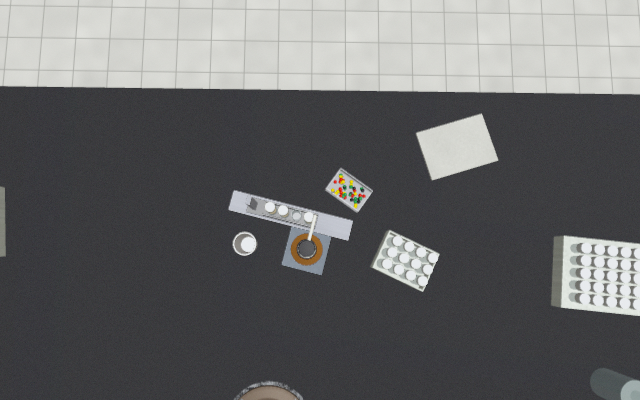

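```bash
cat > h.py <<'E'
from cell import r, imaging
import cv2,numpy as np
from scipy.spatial.transform import Rotation as R
def cam(n,s=None):
    c=imaging.get_calibration(n)
    if n!="wrist": return c["intrinsics"],np.array(c["cam_to_world"])
    s=s or r.read_state();T=np.eye(4);T[:3,:3]=R.from_rotvec(s["ee_rot"]).as_matrix();T[:3,3]=s["eef_pos"]
    return c["intrinsics"],T@c["tool_from_camera"]
def proj(p,n,s=None):
    K,T=cam(n,s);q=(np.asarray(p)-T[:3,3])@T[:3,:3];q=q*[1,-1,-1]
    return (K@q)[:2]/q[2]
def ray(uv,n,s=None):
    K,T=cam(n,s);d=np.linalg.solve(K,[*uv,1])*[1,-1,-1]
    return T[:3,3],T[:3,:3]@d
def onz(uv,z,n,s=None):
    o,d=ray(uv,n,s);return o+d*(z-o[2])/d[2]
def crop(n,x0,y0,x1,y1,k,name,im=None):
    im=imaging.capture(n) if im is None else im
    cv2.imwrite(f"pics/{name}.png",cv2.resize(im[y0:y1,x0:x1,::-1],None,fx=k,fy=k,interpolation=cv2.INTER_CUBIC))
    return im
E
python3 - <<'E'
from h import *
s=r.read_state();print(proj(s["eef_pos"],"top"),proj(s["eef_pos"],"scene"),proj([0,0,0],"scene"))
# rough
for nm,uv,z in [("post",(253,204),.155),("p1",(270,207),.112),("p2",(283,210),.112),("open",(296.5,215),.1),("p3",(309,217),.112),("button",(306.5,249),.255),("nozzle",(314,217),.172),("railL",(233,200),.012),("railR",(350,230),.012)]:
    print(nm,onz(uv,z,"top").round(4))
a=crop("top",225,180,375,285,5,"top1"); b=crop("scene",265,145,400,265,5,"scene1")
E
```

```text
[-11.14364236 402.72799477] [359.20387583  46.6166327 ] [226.19769206 149.61964737]
post [0.6041 0.0351 0.155 ]
p1 [ 0.6015 -0.0051  0.112 ]
p2 [ 0.5937 -0.04    0.112 ]
open [ 0.5816 -0.0759  0.1   ]
p3 [ 0.5754 -0.1097  0.112 ]
button [ 0.4883 -0.1036  0.255 ]
nozzle [ 0.5702 -0.122   0.172 ]
railL [0.6321 0.1114 0.012 ]
railR [ 0.5472 -0.2296  0.012 ]
```

View pics/top1.png

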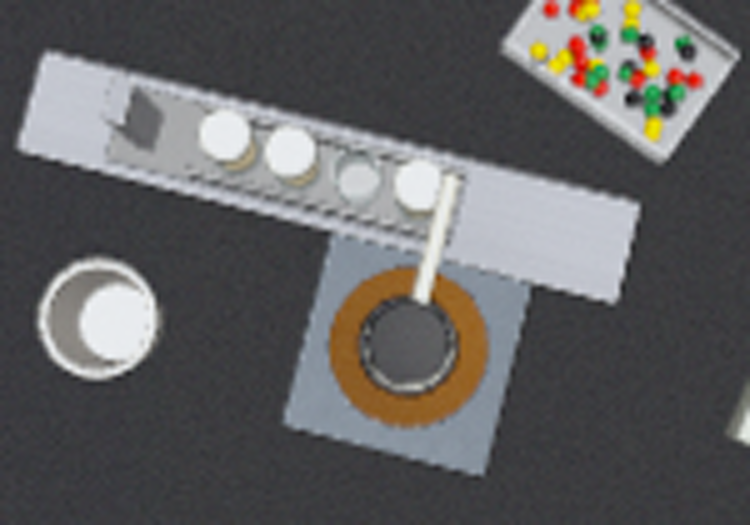

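View pics/scene1.png

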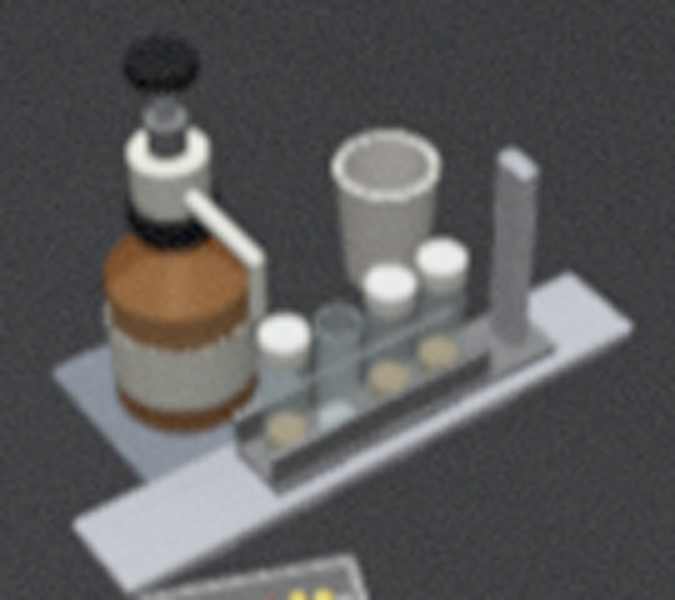

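```bash
cat > fit.py <<'E'
from h import *
def c5(p): return (np.array(p)+.5)/5-.5+[225,180]
def rail():
    C=[c5(p) for p in [(45,50),(640,205),(617,302),(17,150)]]
    W=np.array([onz(c,.012,"top")[:2] for c in C])
    S=np.array([[-.03,-.25],[-.03,.11],[.03,.11],[.03,-.25]])
    wc,sc=W.mean(0),S.mean(0);U,_,V=np.linalg.svd((S-sc).T@(W-wc));Q=(U@V).T
    o=wc-Q@sc;return o,Q,(W-o)@Q-S
if __name__=="__main__":
    o,Q,e=rail();print("rail origin",o.round(4),"xaxis",Q[:,0].round(4),"yaxis",Q[:,1].round(4));print((e*1e3).round(1).tolist())
    im=imaging.capture("top")
    def st(p): return (Q.T@(p[:2]-o)*1e3).round(1)
    m=(im.min(2)>200).astype(np.uint8);n,l,stt,cen=cv2.connectedComponentsWithStats(m)
    for k in range(1,n):
        x,y=cen[k]
        if 255<x<330 and 195<y<240 : print("white",stt[k].tolist(),cen[k].round(1),st(onz(cen[k],.109,"top")))
    for nm,p,z in [("p1",(224,135),.112),("p2",(289,152),.112),("p3",(416,184),.112),("open",(358,180),.1),("button",(408,338),.255),("spout",(451,177),.172),("post",(148,118),.155)]:
        w=onz(c5(p),z,"top");print(nm,w.round(4),st(w))
    # scene view: crop 265,145 x5
    f=lambda p:(np.array(p)+.5)/5-.5+[265,145]
    for nm,p,z in [("post",(518,163),.155),("p1",(442,254),.112),("p2",(390,281),.112),("p3",(285,330),.112),("open",(340,318),.1),("button",(162,58),.255),("spout corner",(258,258),.172)]:
        w=onz(f(p),z,"scene");print("scene",nm,w.round(4),st(w))
E
python3 fit.py
```

```text
rail origin [ 0.5729 -0.1242] xaxis [-0.9703  0.2421] yaxis [-0.2421 -0.9703]
[[-0.3, 0.5], [1.0, -0.8], [-1.0, -0.3], [0.3, 0.6]]
white [265, 202, 10, 10, 78] [269.5 206.4] [  -0.3 -124.6]
white [278, 205, 10, 10, 75] [282.5 209.9] [ -0.  -88.4]
white [293, 213, 7, 6, 35] [296.1 215.5] [  5.7 -49.3]
white [304, 212, 12, 28, 141] [309.9 221.4] [11.8 -9.4]
p1 [ 0.6025 -0.0035  0.112 ] [   0.5 -124.4]
p2 [ 0.5936 -0.0384  0.112 ] [  0.7 -88.4]
p3 [ 0.577  -0.1065  0.112 ] [  0.4 -18.2]
open [ 0.58   -0.0751  0.1   ] [  5.1 -49.3]
button [ 0.4925 -0.1029  0.255 ] [83.3 -1.2]
spout [ 0.5753 -0.124   0.172 ] [-2.3 -0.8]
post [0.6062 0.0321 0.155 ] [   5.5 -159.7]
scene post [0.6149 0.0496 0.155 ] [   1.4 -178.9]
scene p1 [6.009e-01 2.000e-04 1.120e-01] [   3.  -127.5]
scene p2 [ 0.593  -0.0365  0.112 ] [  1.8 -90. ]
scene p3 [ 0.5748 -0.1044  0.112 ] [  3.  -19.7]
scene open [ 0.583  -0.0679  0.1   ] [  3.9 -57.1]
scene button [ 0.4916 -0.1019  0.255 ] [84.4 -2. ]
scene spout corner [ 0.571  -0.1188  0.172 ] [ 3.2 -4.8]
```

Careful with the scale: shifts go in shares of 60 cm and turns go in shares of 180 degrees. That gives: -56.1 cm is -0.935, -51.7 cm is -0.8617, -0.019 rad is -0.006.

Emit:
{"method": "apply_moves", "body": {"steps": [[[0.0667,-0.0783,0.05,0,0,-0.006,1],[0.1333,-0.1567,0.05,0,0,-0.006,1],[0.2,-0.235,0.05,0,0,-0.006,1],[0.2667,-0.3133,0.05,0,0,-0.006,1],[0.3333,-0.3917,0.05,0,0,-0.006,1],[0.4,-0.47,0.05,0,0,-0.006,1],[0.4667,-0.5483,0.05,0,0,-0.006,1],[0.5333,-0.6267,0.05,0,0,-0.006,1],[0.6,-0.705,0.05,0,0,-0.006,1],[0.6667,-0.7833,0.05,0,0,-0.006,1],[0.7333,-0.8617,0.05,0,0,-0.006,1],[0.7933,-0.935,0.05,0,0,-0.006,1]]]}}

```text
time_s: 1.75
eef_pos: [0.6171, 0.0464, 0.2613]
ee_rot: [0.384, 3.118, 0.0]
ft_force: [1.1, 0.4, 0.6]
grip_width: 0.0857
grasp_force: 0.0
```

Emit:
{"method": "apply_moves", "body": {"steps": [[[0,0,0,0,0,0,0.3],[0,0,0,0,0,0,0.3],[0,0,0,0,0,0,0.3]]]}}

```text
time_s: 2.12
eef_pos: [0.6154, 0.0498, 0.2613]
ee_rot: [-0.38, -3.118, -0.001]
ft_force: [0.2, -0.1, 0.1]
grip_width: 0.0554
grasp_force: 0.0
```

```bash
python3 - <<'E'
from fit import *
s=r.read_state();print(s["eef_pos"],R.from_rotvec(s["ee_rot"]).as_matrix().round(3).tolist(),s["grip_width"])
im=crop("wrist",0,0,640,400,1.25,"w1");o,Q,_=rail()
for y in(-.171,-.178,-.185): print(y,proj([*(o+Q@[0,y]),.155],"wrist",s).round(1))
E
```

```text
[0.61536406 0.04980314 0.26126514] [[-0.971, 0.24, -0.0], [0.24, 0.971, 0.001], [0.001, 0.001, -1.0]] 0.05535425550168632
-0.171 [308.  196.8]
-0.178 [316.2 196.8]
-0.185 [324.4 196.8]
```

View pics/w1.png

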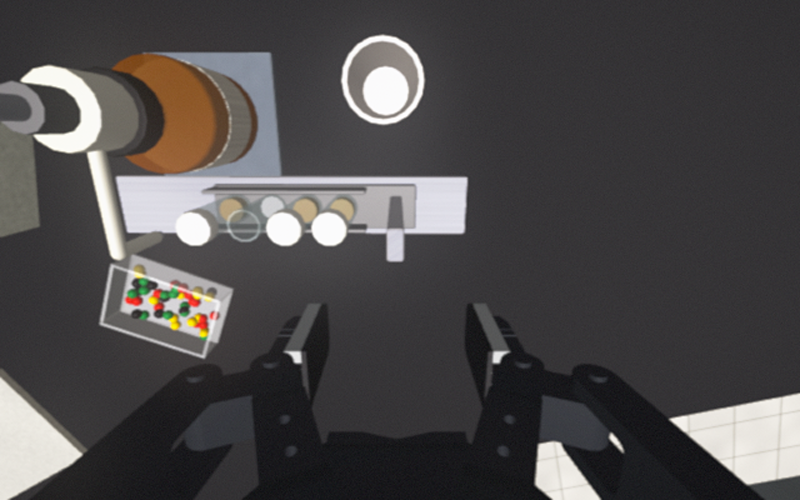

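```bash
python3 - <<'E'
from fit import *
s=r.read_state();o,Q,_=rail()
for nm,p,z in [("open",(243,226),.1),("noz",(161,237),.128),("elbow",(119,258),.172),("p1",(330,229),.112),("p2",(284,229),.112),("p3",(196,228),.112)]:
    print(nm,(Q.T@(onz(np.array(p)/1.25,z,"wrist",s)[:2]-o)*1e3).round(1))
E
```

```text
open [  0.1 -52.6]
noz [-1.5 -1.4]
elbow [-3.3 -0. ]
p1 [   0.8 -126.2]
p2 [  0.7 -89.8]
p3 [  1.5 -20.2]
```

Converted, -13.8 cm is -0.23, -11.5 cm is -0.1917.

Emit:
{"method": "apply_moves", "body": {"steps": [[[0,-0.0017,-0.0667,0,0,0,0.3],[0,-0.0017,-0.1333,0,0,0,0.3],[0,-0.0017,-0.1917,0,0,0,0.3],[0,-0.0017,-0.23,0,0,0,0.3],[0,-0.0017,-0.23,0,0,0,0.3]]]}}

```text
time_s: 2.8
eef_pos: [0.6144, 0.0482, 0.1219]
ee_rot: [-0.381, -3.115, 0.001]
ft_force: [-0.2, -0.4, -0.3]
grip_width: 0.0553
grasp_force: 0.0
```

Emit:
{"method": "apply_moves", "body": {"steps": [[[0,0,0,0,0,0,-1],[0,0,0,0,0,0,-1],[0,0,0,0,0,0,-1],[0,0,0,0,0,0,-1],[0,0,0,0,0,0,-1],[0,0,0,0,0,0,-1]]]}}

```text
time_s: 3.55
eef_pos: [0.6167, 0.0475, 0.1247]
ee_rot: [0.383, 3.116, 0.002]
ft_force: [-0.8, 1.0, 6.6]
grip_width: 0.0111
grasp_force: 59.0
```

Converted, -5.1 cm is -0.085, -1.27 cm is -0.0212.

Emit:
{"method": "apply_moves", "body": {"steps": [[[-0.002,-0.0083,0,0,0,0,-1],[-0.006,-0.0242,0,0,0,0,-1],[-0.01,-0.04,0,0,0,0,-1],[-0.014,-0.0567,0,0,0,0,-1],[-0.018,-0.0717,0,0,0,0,-1],[-0.0203,-0.0817,0,0,0,0,-1],[-0.0212,-0.085,0,0,0,0,-1],[-0.0212,-0.085,0,0,0,0,-1],[-0.0212,-0.085,0,0,0,0,-1],[-0.0212,-0.085,0,0,0,0,-1]]]}}

```text
time_s: 4.8
eef_pos: [0.6039, -0.0037, 0.1247]
ee_rot: [0.383, 3.116, 0.001]
ft_force: [-1.7, -0.1, 6.6]
grip_width: 0.0112
grasp_force: 59.2
```

```bash
python3 - <<'E'
from fit import *
s=r.read_state();o,Q,_=rail();print((Q.T@(s["eef_pos"][:2]-o)*1e3).round(1),s["eef_pos"],s["ft_force"])
crop("wrist",0,0,640,400,1.25,"w2")
E
```

```text
[  -0.9 -124.4] [ 0.60390481 -0.0037244   0.12473359] [-1.70177847 -0.1119435   6.62101554]
```

View pics/w2.png

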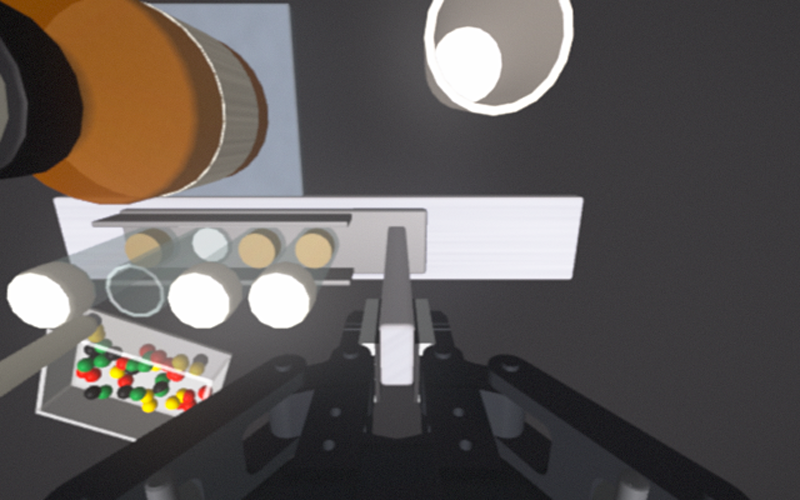

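```bash
python3 - <<'E'
from fit import *
s=r.read_state();o,Q,_=rail()
for nm,p,z in [("open",(135,291),.1),("noz",(94,317),.128),("p1",(282,300),.112),("p2",(200,300),.112),("p3",(42,300),.112)]:
    print(nm,(Q.T@(onz(np.array(p)/1.25,z,"wrist",s)[:2]-o)*1e3).round(1))
E
```

```text
open [0.5 0.9]
noz [ 1.4 -0.9]
p1 [  1.4 -72.8]
p2 [  1.4 -36.1]
p3 [ 1.5 34.4]
```

Converted, 18 cm is 0.3, 14 cm is 0.2333.

Emit:
{"method": "apply_moves", "body": {"steps": [[[0,0,0,0,0,0,0.2],[0,0,0,0,0,0,0.2],[0,0,0,0,0,0,0.2],[0,0,0,0,0,0,0.2],[0,0,0.0667,0,0,0,0.2],[0,0,0.15,0,0,0,0.2],[0,0,0.2333,0,0,0,0.2],[0,0,0.3,0,0,0,0.2],[0,0,0.3,0,0,0,-1],[0,0,0.3,0,0,0,-1]]]}}

```text
time_s: 6.1
eef_pos: [0.6028, -0.0037, 0.3026]
ee_rot: [-0.383, -3.117, 0.0]
ft_force: [0.1, -0.4, -0.9]
grip_width: 0.0156
grasp_force: 0.0
```

```bash
python3 - <<'E'
from fit import *
s=r.read_state();print(s["eef_pos"],s["ft_force"],s["grip_width"])
a=crop("top",225,180,375,285,5,"t2");b=crop("scene",265,145,400,265,5,"s2")
cv2.imwrite("pics/w3.png",imaging.capture("wrist")[:,:,::-1])
E
```

```text
[ 0.6028253  -0.00373812  0.30256258] [ 0.12433355 -0.4395535  -0.9266072 ] 0.015563292858548195
```

View pics/s2.png

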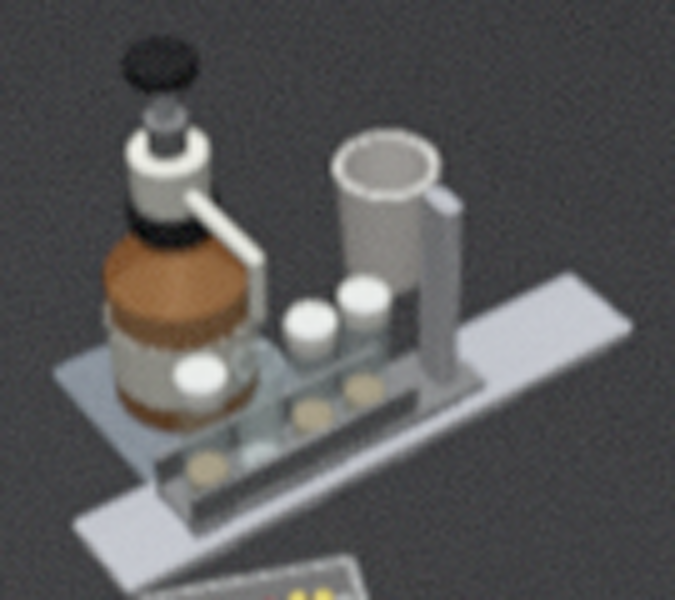

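View pics/w3.png

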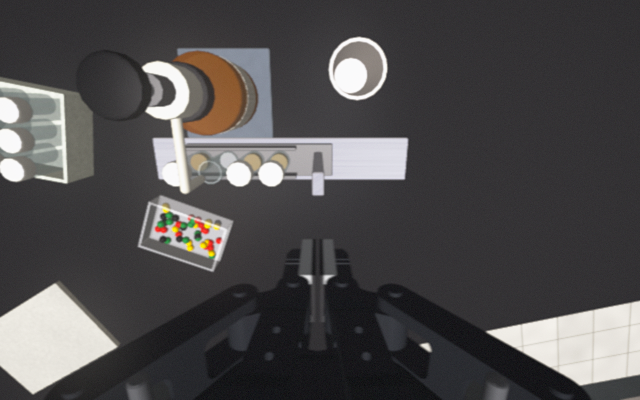

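```bash
python3 - <<'E'
from fit import *
s=r.read_state();o,Q,_=rail()
for nm,p,z in [("open",(209.5,172),.1),("p1",(271,174),.112),("p2",(239,174),.112),("p3",(172,173.5),.112),("post",(318,183),.155),("button",(112,85),.255)]:
    w=onz(p,z,"wrist",s);print(nm,w.round(4),(Q.T@(w[:2]-o)*1e3).round(1))
E
```

```text
open [ 0.572  -0.1249  0.1   ] [0.7 0.9]
p1 [ 0.5894 -0.0542  0.112 ] [  1. -72.]
p2 [ 0.5807 -0.0889  0.112 ] [  1.  -36.2]
p3 [ 0.562  -0.1613  0.112 ] [ 1.6 38.6]
post [ 0.6016 -0.0032  0.155 ] [   1.5 -124.4]
button [ 0.4902 -0.1002  0.255 ] [86.1 -3.3]
```

Converted, -11.2 cm is -0.1867, -10 cm is -0.1667.

Emit:
{"method": "apply_moves", "body": {"steps": [[[-0.05,-0.0417,0,0,0,0,-1],[-0.1,-0.0833,0,0,0,0,-1],[-0.15,-0.1333,0,0,0,0,-1],[-0.1867,-0.1667,0,0,0,0,-1],[-0.1867,-0.1667,-0.0167,0,0,0,-1],[-0.1867,-0.1667,-0.0333,0,0,0,-1],[-0.1867,-0.1667,-0.045,0,0,0,-1],[-0.1867,-0.1667,-0.045,0,0,0,-1],[-0.1867,-0.1667,-0.045,0,0,0,-1]]]}}

```text
time_s: 7.38
eef_pos: [0.4916, -0.1036, 0.2762]
ee_rot: [-0.383, -3.118, 0.0]
ft_force: [-0.3, -0.1, 0.1]
grip_width: 0.0001
grasp_force: 0.0
```

Converted, -4.4 cm is -0.0733, -3.8 cm is -0.0633.

Emit:
{"method": "apply_moves", "body": {"steps": [[[0,0,-0.0167,0,0,0,-1],[0,0,-0.0333,0,0,0,-1],[0,0,-0.05,0,0,0,-1],[0,0,-0.0633,0,0,0,-1],[0,0,-0.0733,0,0,0,-1],[0,0,-0.0733,0,0,0,-1]]]}}

```text
time_s: 8.12
eef_pos: [0.4913, -0.1039, 0.2321]
ee_rot: [-0.384, -3.118, -0.0]
ft_force: [0.0, 1.0, 4.4]
grip_width: -0.0
grasp_force: 1.9
```

Emit:
{"method": "apply_moves", "body": {"steps": [[[0,0,-0.0067,0,0,0,-1],[0,0,-0.0133,0,0,0,-1],[0,0,-0.0175,0,0,0,-1],[0,0,-0.0192,0,0,0,-1],[0,0,-0.0192,0,0,0,-1]]]}}

```text
time_s: 8.75
eef_pos: [0.4916, -0.104, 0.2219]
ee_rot: [0.384, 3.117, 0.001]
ft_force: [-2.7, 0.8, 11.2]
grip_width: 0.0002
grasp_force: 6.1
```

Converted, -0.2 cm is -0.0033, -0.1 cm is -0.0017.

Emit:
{"method": "apply_moves", "body": {"steps": [[[0,0,-0.0017,0,0,0,-1],[0,0,-0.0033,0,0,0,-1],[0,0,-0.0033,0,0,0,-1],[0,0,-0.0033,0,0,0,-1]]]}}

```text
time_s: 9.25
eef_pos: [0.4918, -0.104, 0.2208]
ee_rot: [0.383, 3.116, 0.002]
ft_force: [-5.4, 1.7, 19.0]
grip_width: -0.0005
grasp_force: 9.5
```

Converted, -0.05 cm is -0.0008.

Emit:
{"method": "apply_moves", "body": {"steps": [[[0,0,-0.0008,0,0,0,-1],[0,0,-0.0008,0,0,0,-1],[0,0,-0.0008,0,0,0,-1],[0,0,-0.0008,0,0,0,-1],[0,0,-0.0008,0,0,0,-1],[0,0,-0.0008,0,0,0,-1],[0,0,-0.0008,0,0,0,-1],[0,0,-0.0008,0,0,0,-1]]]}}

```text
time_s: 10.25
eef_pos: [0.492, -0.1041, 0.2207]
ee_rot: [0.384, 3.115, 0.002]
ft_force: [-6.7, 0.9, 22.9]
grip_width: -0.0004
grasp_force: 11.3
```

Emit:
{"method": "apply_moves", "body": {"steps": [[[0,0,0.01,0,0,0,-1],[0,0,0.02,0,0,0,-1],[0,0,0.0333,0,0,0,-1],[0,0,0.05,0,0,0,-1],[0,0,0.075,0,0,0,-1],[0,0,0.1167,0,0,0,-1],[0,0,0.1667,0,0,0,-1],[0,0,0.1667,0,0,0,-1],[0,0,0.1667,0,0,0,-1]]]}}

```text
time_s: 11.38
eef_pos: [0.4909, -0.1038, 0.318]
ee_rot: [-0.383, -3.118, -0.0]
ft_force: [-0.9, 0.5, -0.7]
grip_width: 0.0001
grasp_force: 0.0
```

```bash
python3 - <<'E'
from fit import *
s=r.read_state();print(s["eef_pos"],s["ft_force"])
b=crop("scene",265,145,400,265,4,"s3");t=crop("top",225,180,375,285,4,"t3")
m=cv2.resize(cv2.imread("pics/s2.png"),None,fx=.8,fy=.8)
p=cv2.imread("pics/s3.png");d=cv2.absdiff(m,p)[:400].max(2);print((d>60).sum())
cv2.imwrite("pics/both.png",p)
E
```

```text
[ 0.49090069 -0.10375664  0.31797165] [-0.87219051  0.48917878 -0.66192293]
0
```

View pics/both.png

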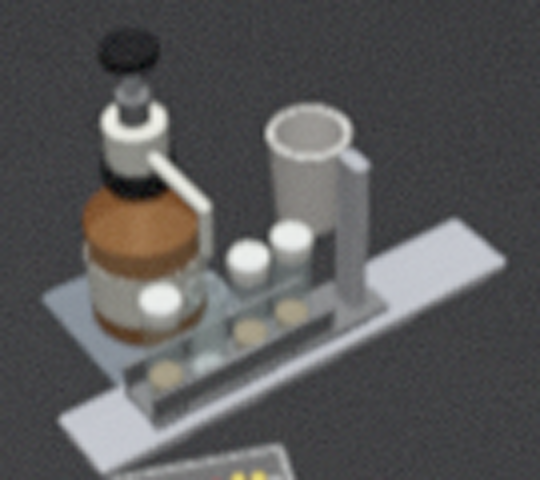

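The picture matches the one taken before the press: the button is fully up at (129,50), the open vial is still under the spout, and nothing around has moved. I'm handing it in.

```bash
python3 -c "
from cell import r
print(r.close_job())"
```

```text
the job is handed in; nothing more can be done
None
```

The job is handed in, but no verdict came back. By my measurements the open vial stands within about 2 mm of the nozzle. The plunger was held at its second stop for about a second (19–23 N) and rose fully. The things around showed no movement, and the arm is clear.

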